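Drive the nozzle out of a pastry filler pump with the ejector rod

TASK

The pastry filler is being stripped for washing: take the blue-handled ejector rod from its wooden rest, slide it through the brass nut at the back of the pump and push steadily until the nozzle drops out of the front into the wash pan and you feel the rod's white collar land on the nut; press it lightly against the nut for a moment, but never force it. Then draw the rod right out and lay it back in its rest the way it lay. The nozzle touches food, so do not touch it with the gripper, and leave the pan and the other things on the counter where they stand.

Things in the scene. Friction and masses are not known exactly. Their poses are not given: they have to be found in the camera images.
- pump: Steel pastry filler pump on a pale foot, fixed; barrel 52 mm thick. Origin: on the counter under it. Its bore is level, along local x at y = 0, z = 90 mm. The rod enters at the back (-x end), pushing to +x. A hopper neck on top (x -24 to 28 mm) is 133 mm high, a crank lever on the +y side (x 0 to 55 mm) 195 mm. More than 25 N of the rod on the pump would damage it.
- inlet (a point): Back of the pump, on the bore axis at local (-58, 0, 90) mm. Here is a brass gland nut: guide hole 14 mm wide, 12 mm long, flared to 18 mm at its outer face; behind it the bore is 24 mm. The face lies at this point if the nut is screwed in fully, or up to 10 mm farther out (-x): how far is not measured. The nut does not give; more than 15 N of the collar on it strips its thread.
- outlet (a point): Centre of the socket mouth in the pump's front face, on the bore axis at pump local (40, 0, 90) mm. The nozzle leaves here.
- nozzle: Nozzle, 70 mm long, about 60 g: cream plastic plug 30 mm in diameter, 26 mm long, flange of 39 mm, steel tube of 10 mm. Origin: centre of the plug's rear face, which the rod pushes; x towards the tube. At first seated in the pump, rear face at pump x = 14 mm, held by a rubber seal that drags with 9 to 16 N (not measured). It lets go and drops when its rear face is at about pump x = 37 mm.
- pan: Small open steel wash pan, loose, 140 x 130 mm, rim 156 x 146 mm, 38 mm high, standing under and in front of the pump's outlet so that the nozzle drops into it. Origin: centre of its underside, z up.
- rod: Ejector rod, 210 mm long, about 110 g. Origin: on its axis in the front face of the collar; x towards the tip. Steel shaft 12 mm in diameter, x 0 to 112 mm, tip chamfered; white collar 32 mm in diameter, x -8 to 0, which stops on the nut; blue flat-sided handle, x -98 to -8 mm, 18 mm wide (y), 24 mm high (z). With the collar on the nut the tip is at pump x = 44 to 54 mm.
- rod_tip (a point): Centre of the rod's tip, at rod x = +112 mm.
- rod_grip (a point): Place to grip the handle from above, on the rod's axis at rod x = -48 mm; close the fingers along the rod's y.
- rest: Wooden rest of the rod, fixed: base 176 x 52 x 14 mm with two flared saddles, at local x = +52 mm under the shaft and x = -86 mm under the handle's end, tops under 60 mm high. Origin: on the counter. The rod lies along its x axis, rod origin at rest (0, 0, 42) mm, tip towards +x.
- shaker: Sugar shaker, 44 mm in diameter, 90 mm high, loose, behind the pump; not part of the job. Origin: centre of its underside.
- bun: Round spiral bun, 95 x 89 x 32 mm, loose, to the right, nearer the robot than the pan; not part of the job. Origin: centre of its underside.
There are look-alikes about, which are no part of the job. There is more than one size of the rod; the one meant has the size given above.

How it is judged:
On the way, in this order (a step that is already met when the one before it is completed fails the run):
1. the rod's tip is inside the pump's bore while the nozzle is still seated (x of rod_tip in the frame of pump above -0.02 m and y of rod_tip in the frame of pump between -0.008 and 0.008 m and z of rod_tip in the frame of pump between 0.082 and 0.098 m and x of nozzle in the frame of pump below 0.02 m), for 0.05 s.
2. the nozzle has dropped out and the rod is fully home, its collar resting on the nut with 1.5 N or more (x of rod_tip in the frame of pump above 0.04 m and contact force between rod_collar and pump above 1.5 N and height (world z) of nozzle below 0.06 m and y of rod_tip in the frame of pump between -0.008 and 0.008 m and z of rod_tip in the frame of pump between 0.082 and 0.098 m), for 0.15 s.
At the end, for the whole second after the job is handed in: The nozzle lies still in the pan (its origin within the pan's outline and under 55 mm above its underside) and the rod lies still in its rest as at the start: origin within 15 mm along, 6 mm across and about 6 mm in height of its place, tip the same way, within 0.08 rad (x of nozzle in the frame of pan between -0.07 and 0.07 m and y of nozzle in the frame of pan between -0.065 and 0.065 m and z of nozzle in the frame of pan below 0.055 m and linear speed of each of nozzle, rod below 0.02 m/s and x of rod in the frame of rest between -0.015 and 0.015 m and y of rod in the frame of rest between -0.006 and 0.006 m and z of rod in the frame of rest between 0.036 and 0.048 m and x of rod_tip in the frame of rest above 0.09 m and angle between the x axis of rod and the x axis of rest, either way round below 0.08 rad); the robot touches nothing.
It fails at once if the rod's collar presses on the nut with more than 15 N (contact force between rod_collar and pump above 15 N).
It fails at once if the rod bears on the pump or its nut anywhere with more than 25 N (contact force between rod and pump above 25 N).
It fails at once if the gripper or arm touches the nozzle (contact force between any of the arm, the fingers and nozzle above 0.5 N).
It fails at once if the pan is shifted by more than 30 mm or tipped (distance of pan from where it was at the start of the episode above 0.03 m or angle between pan's own z axis and vertical above 0.2 rad).
It fails at once if the shaker or the bun is shifted by more than 20 mm (distance of any of shaker, bun from where it was at the start of the episode above 0.02 m).
It also fails if it takes over 59 s, if anything falls off the work surface, if the arm or the gripper's body presses on something with over 40 N, if the wrist force passes 120 N, or if a joint passes its speed limit or range.

ROBOT

A 7-joint arm with a two-finger parallel gripper is mounted at the origin on the work surface; the furniture and walls round the work are solid. World frame = base frame: x ahead of the robot, y to its left, z up, the work surface at z = 0. Lengths are in m, angles in rad, forces in N, time in s.
With the tool pointing down it reaches from about 0.425 to 0.95 m from the base axis. Payload 4.7 kg.
Tool frame: the origin (TCP) lies midway between the tips of the shut fingers; the grasp point (between the pads) lies 19 mm behind it; z points along the fingers, y is the line along which they close (so a half turn about z gives the same grasp; the last joint's range is limited). The gripper opens to 87 mm and grips with 3 to 60 N. Pads are 19 mm wide; open, the fingers measure 117 mm over their backs; the gripper's body (75 mm by 190 mm) begins 51 mm behind the grasp point.
Start: joints at [-1.363, 0.469, -0.049, 1.532, 0.024, 1.141, -0.082], TCP at [0.158, 0.656, 0.223] pointing down, gripper open.
Joint ranges: [-2.59, 2.59], [-0.33, 1.99], [-1.39, 1.29], [0.1, 2.45], [-1.04, 4.18], [0.21, 1.99], [-2.66, 2.66]. Speed limits (rad/s): [2.57, 2.57, 3.14, 3.14, 3.14, 3.14, 3.14].

INTERFACE

Orientations are given as [roll, pitch, yaw] about the fixed x, y, z axes, in that order (R = Rz(yaw) Ry(pitch) Rx(roll)).
In Python, from station import sense, get_image, calibration, close_job gives the robot as it stands.
- The arm moves only by the tool apply_moves, never from a script. Its argument "motion" is a list that holds one entry, the list of rows, each a list of 5 numbers: the shift along the tool's x, y, z in mm, then the turn about the tool's z in degrees, then the opening, from 0 (shut) to 1 (fully open). In form: [[[tx, ty, tz, turn, jaw], ...]]. A call has 1 to 12 rows; each row is the pose to reach, as a shift and turn from the pose commanded when the call began, along the tool's axes at that moment; what a row does not reach only later rows make up. A row lasts 1/12 s, in which the tool goes at most 41.7 mm and 7.16 degrees, less where a joint would pass 70% of its speed; a pose out of reach is approached as far as the arm can. A call with a gripper value outside its range is refused whole. The fingers move at their own pace and stop on an object; "grip_force" is the grip in N (left out, the last holds). Time passes only in rows, so rows that repeat a pose let the fingers close. It gives the time, the measured TCP pose, the force, the opening and the grip force at its end, in the units of the state.
- sense(): the state, without advancing time (a new reading comes with each control period).
- get_image(name): name is "scene" or "top" or "wrist"; returns the picture (400x640x3 uint8, red, green, blue); there is no depth.
- calibration(name): a dict with "camera_matrix" (3x3 intrinsics, pixels), "world_to_cam" (4x4, takes a point from world to camera coordinates). Camera axes: x right, y down, z forward; pixel columns grow to the right and rows downward; lengths in m; the calibration is good to about 2 mm. A picture is of the moment at which its call begins: read the wrist's pose just before it. calibration takes no time and is no camera call; for the wrist camera it gives the pose at the moment of the call.
- close_job(): hands the job in; it is judged then, once.
The state is a dict: "clock": time; "q": joint angles; "qvel": joint speeds; "joint_efforts": joint torques, N m; "ee_pos": TCP position; "orientation": TCP orientation; "contact_force": force on the tool from outside, world axes, zero at the start; "moment": the same for the moment, N m; "grip_width": finger opening in m; "gripper_force": force on a finger pad.
Only numpy, scipy, OpenCV 4.12 (cv2) and the standard library are available. Lean on these libraries where they do the work, as an engineer would, in place of code of your own. Each camera call takes 0.05 s, during which the arm holds its last target. There are 200 camera calls.

## Working session

There is one attempt and no reset: what is moved stays moved. The work goes in short steps, Python scripts to look and compute and a tool call to move; the robot and the scene stay as the last step left them, time stands still between calls to the robot, and variables do not carry over. Pictures are saved under pics/ and viewed, at most 10 in all, crops included, and the job is handed in when it is done.

Besides the shell and the picture viewer there is one more tool, called after "Call:" by a JSON object that holds its "api" and its "payload". apply_moves: Moves the arm, as the interface text tells. Its arguments: {"type":"object","properties":{"motion":{"type":"array"},"grip_force":{"type":"number"}},"required":["motion"]}

```bash
mkdir -p pics; ls
cat > h.py <<'E'
import numpy as np, cv2
from station import *
def snap(n,f=None):
    im=get_image(n); cv2.imwrite(f'pics/{f or n}.png',im[:,:,::-1]); return im
def P(n):
    c=calibration(n); return np.array(c['camera_matrix'])@np.array(c['world_to_cam'])[:3]
def proj(n,X):
    p=P(n)@np.append(X,1); return p[:2]/p[2]
def atz(n,u,v,z):
    M=P(n); H=np.c_[M[:,0],M[:,1],M[:,2]*z+M[:,3]]; w=np.linalg.solve(H,[u,v,1]); return w[:2]/w[2]
def tri(a,pa,b,pb,Pa=None,Pb=None):
    X=cv2.triangulatePoints(P(a) if Pa is None else Pa,P(b) if Pb is None else Pb,np.array(pa,float).reshape(2,1),np.array(pb,float).reshape(2,1)).ravel(); return X[:3]/X[3]
E
python3 - <<'E'
from h import *
np.set_printoptions(precision=4,suppress=True)
a=snap('scene');b=snap('top');
s=sense();print(s['ee_pos'],s['orientation'],s['contact_force'],s['grip_width'],s['clock'])
for n in('scene','top','wrist'):
    c=calibration(n);W=np.array(c['world_to_cam']);print(n,np.array(c['camera_matrix'])[0,0],-W[:3,:3].T@W[:3,3],W[2,:3])
E
```

```text
pics
[0.1582 0.6557 0.2216] [-3.1399  0.0001  2.9048] [ 0.1126  0.8485 -0.1525] 0.08716055202815817 0.1
scene 491.16199969337947 [-0.5361 -0.5234  1.0514] [ 0.6696  0.3525 -0.6538]
top 450.8108032089732 [0.2329 0.0163 1.4621] [ 0.1586 -0.0097 -0.9873]
wrist 359.2112879086975 [0.0832 0.6752 0.3833] [ 0.2686 -0.0667 -0.9609]
```

View pics/scene.png

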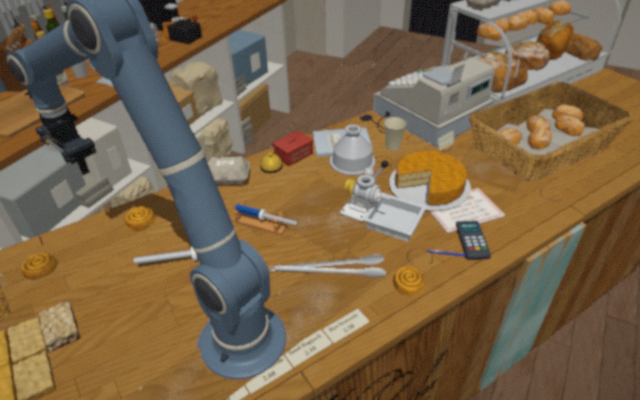

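View pics/top.png

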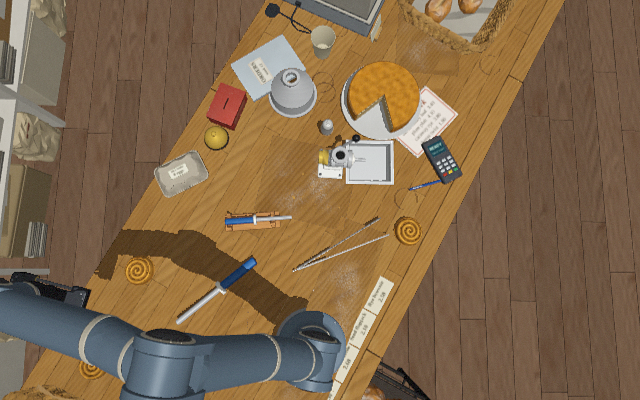

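Candidates: a blue-handled rod in the wooden rest at top (225–292, 219), and a longer blue/white bar lying loose at top (180–257, 290). By the description it is the one in the rest. I'll check it in close crops.

Run:
```python
import cv2,numpy as np
t=cv2.imread('pics/top.png');s=cv2.imread('pics/scene.png')
a=cv2.resize(t[195:245,210:310],None,fx=8,fy=8,interpolation=cv2.INTER_CUBIC)[:, :800]
b=cv2.resize(t[115:190,300:400],None,fx=8,fy=8,interpolation=cv2.INTER_CUBIC)
cv2.imwrite('pics/c1.png',np.vstack([cv2.resize(a,(560,280)),cv2.resize(b,(400,300)).copy() if 0 else cv2.copyMakeBorder(cv2.resize(b,(400,300)),0,0,0,160,0)]))
c=cv2.resize(s[195:240,225:305],(640,360),interpolation=cv2.INTER_CUBIC)
d=cv2.resize(s[165:245,335:435],(300,240),interpolation=cv2.INTER_CUBIC)
cv2.imwrite('pics/c2.png',np.vstack([cv2.resize(c,(560,315)),cv2.copyMakeBorder(d,0,0,0,260,0)]))
```

```text
(no output)
```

View pics/c1.png

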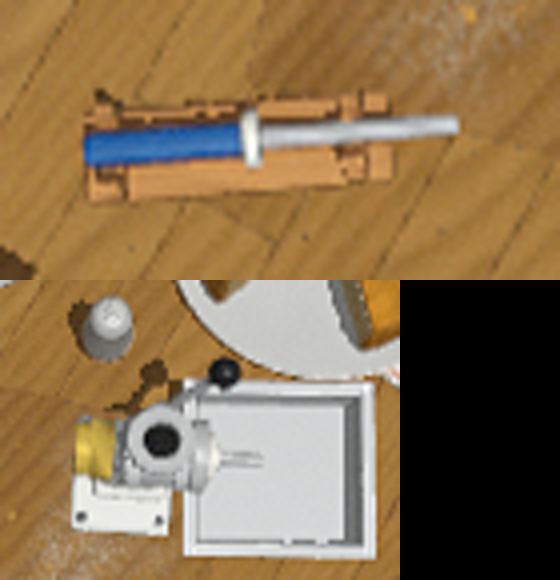

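View pics/c2.png

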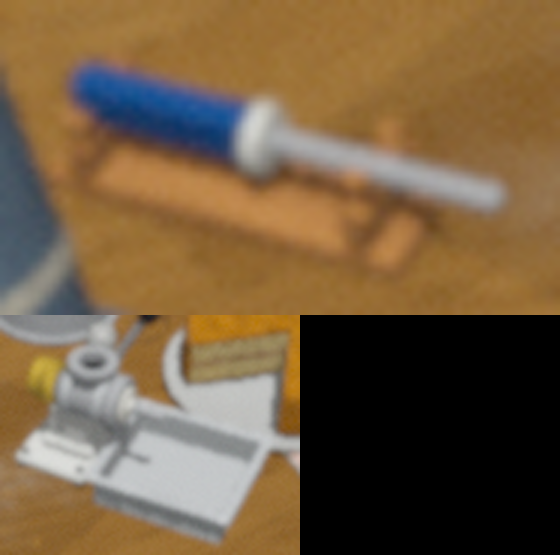

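Crop 1 shows the rod in its rest: handle end (225.2, 221.6), collar (255, 219.5), tip (291.8, 217.3) in top. Crop 2 puts the same points in scene at (235.7, 206.4), (262.4, 214.6) and (296.7, 222.9). The pump's brass nut is to the left, with the pan to the right of it.

Run:
```python
from h import *
np.set_printoptions(precision=4,suppress=True)
pt={'end':((225.2,221.6),(235.7,206.4)),'col':((255,219.5),(262.4,214.6)),'tip':((291.8,217.3),(296.7,222.9)),
# nut back face centre; top crop scale 4 off (300,115); scene crop scale 3 off (335,165), y offset 315
'nut':((300+77/4,115+(447-280)/4),(335+37/3,165+(378-315)/3)),
'front':((300+212/4,115+(456-280)/4),(335+128/3,165+(402-315)/3)),
'neck':((300+161/4,115+(440-280)/4),(335+92/3,165+(362-315)/3))}
for k,(a,b) in pt.items(): print(k,tri('top',a,'scene',b), atz('top',*a,.042),atz('top',*a,.09))
a=[atz('top',*pt[k][0],.042) for k in('end','tip')];print(np.linalg.norm(a[0]-a[1]))
s=sense();c=calibration('wrist');W=np.array(c['world_to_cam']);
from scipy.spatial.transform import Rotation as R
Rt=R.from_euler('xyz',s['orientation']).as_matrix();Rc=W[:3,:3].T
print(Rt,Rt.T@Rc,Rt.T@(-Rc@W[:3,3]-s['ee_pos']))
```

```text
end [0.3775 0.2793 0.043 ] [0.3777 0.2794] [0.3729 0.2705]
col [0.3867 0.1862 0.0375] [0.3862 0.1858] [0.381 0.18 ]
tip [0.3959 0.0689 0.0425] [0.3953 0.0697] [0.3899 0.0679]
nut [ 0.5841 -0.013   0.0804] [ 0.5941 -0.0142] [ 0.5819 -0.0131]
front [ 0.5768 -0.119   0.0909] [ 0.5889 -0.1236] [ 0.5768 -0.1188]
neck [ 0.5794 -0.0763  0.1265] [ 0.6013 -0.0821] [ 0.5889 -0.0788]
0.2103930254269237
[[-0.9721  0.2346 -0.0003]
 [ 0.2346  0.9721 -0.0017]
 [-0.0001 -0.0017 -1.    ]] [[-0.0002 -0.961  -0.2767]
 [ 1.     -0.0002 -0.0002]
 [ 0.0001 -0.2767  0.961 ]] [ 0.0775  0.0012 -0.1617]
```

Call:
{"api": "apply_moves", "payload": {"motion": [[[-342, -386, 20, 71.6, 1], [-342, -386, 20, 71.6, 1], [-342, -386, 20, 71.6, 1], [-342, -386, 20, 71.6, 1], [-342, -386, 20, 71.6, 1], [-342, -386, 20, 71.6, 1], [-342, -386, 20, 71.6, 1], [-342, -386, 20, 71.6, 1], [-342, -386, 20, 71.6, 1], [-342, -386, 20, 71.6, 1], [-342, -386, 20, 71.6, 1], [-342, -386, 20, 71.6, 1]]]}}

```text
clock: 1.1
ee_pos: [0.3929, 0.213, 0.203]
orientation: [-3.141, -0.0, 1.655]
contact_force: [1.4, 1.5, -0.3]
grip_width: 0.0871
gripper_force: 0.0
```

```bash
cat >> h.py <<'E'
def wsnap(f):
    sense();np.save(f'pics/{f}.npy',P('wrist')); return snap('wrist',f)
E
python3 - <<'E'
from h import *
wsnap('r0');wsnap('r1');s=sense();print(s['ee_pos'],s['orientation'],np.abs(s['qvel']).max(),s['q'])
E
```

```text
[0.39506222 0.20834524 0.20305542] [3.14130788e+00 1.99799680e-03 1.64332274e+00] 0.1090028216421265 [-0.94202954  0.10995658  0.39399802  2.09022877 -0.04943229  0.9510159
 -0.44889143]
```

Call:
{"api": "apply_moves", "payload": {"motion": [[[180, 180, -40, 6, 1], [180, 180, -40, 6, 1], [180, 180, -40, 6, 1], [180, 180, -40, 6, 1], [180, 180, -40, 6, 1], [180, 180, -40, 6, 1], [180, 180, -40, 6, 1]]]}}

```text
clock: 1.78
ee_pos: [0.5588, 0.416, 0.2422]
orientation: [3.139, -0.003, 1.555]
contact_force: [-0.8, 0.9, -0.5]
grip_width: 0.0868
gripper_force: 0.0
```

I mixed up the x sign there, with no harm done. Now going to the pump view.

Call:
{"api": "apply_moves", "payload": {"motion": [[[-374, 10, 0, 0, 1], [-374, 10, 0, 0, 1], [-374, 10, 0, 0, 1], [-374, 10, 0, 0, 1], [-374, 10, 0, 0, 1], [-374, 10, 0, 0, 1], [-374, 10, 0, 0, 1], [-374, 10, 0, 0, 1], [-374, 10, 0, 0, 1], [-374, 10, 0, 0, 1], [-374, 10, 0, 0, 1], [-374, 10, 0, 0, 1]]]}}

```text
clock: 2.78
ee_pos: [0.5589, 0.0363, 0.2428]
orientation: [-3.141, -0.001, 1.551]
contact_force: [-0.1, -0.3, -0.5]
grip_width: 0.0871
gripper_force: 0.0
```

Run:
```python
from h import *
wsnap('p0');wsnap('p1');s=sense();print(s['ee_pos'],s['orientation'],np.abs(s['qvel']).max())
a=cv2.imread('pics/p1.png');b=cv2.imread('pics/r1.png')
cv2.imwrite('pics/p1v.png',cv2.resize(a[:,120:520],(600,600),interpolation=cv2.INTER_CUBIC))
```

```text
[0.55900319 0.03756516 0.24273602] [-3.14075101e+00 -7.18032385e-04  1.55363218e+00] 0.008642565788275217
```

View pics/p1v.png

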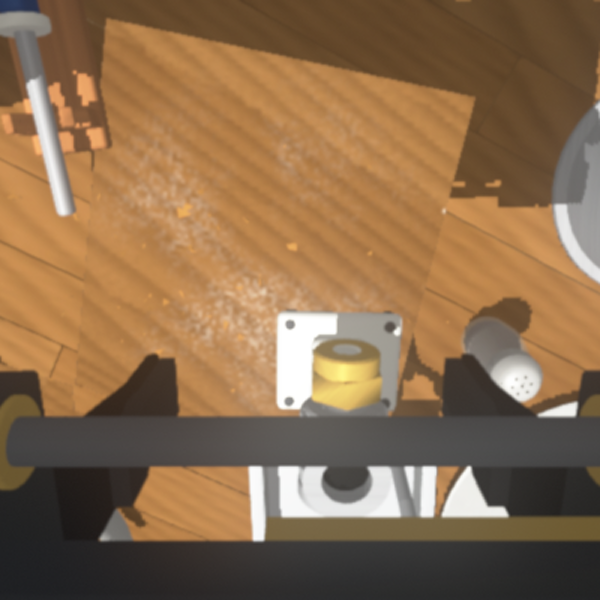

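The wrist picture shows the nut's hole at crop (348, 350) and the neck's hole at (347, 480). The foot plate is at (277–402, 312–408), the rod at upper left and the shaker at (505, 360). Next I'll take a second view from lower and farther back.

Call:
{"api": "apply_moves", "payload": {"motion": [[[70, 30, 80, 0, 1], [70, 30, 80, 0, 1], [70, 30, 80, 0, 1], [70, 30, 80, 0, 1], [70, 30, 80, 0, 1]]]}}

```text
clock: 3.3
ee_pos: [0.5896, 0.1076, 0.1613]
orientation: [-3.138, 0.001, 1.556]
contact_force: [-0.1, -1.0, 0.1]
grip_width: 0.0872
gripper_force: 0.0
```

Run:
```python
from h import *
wsnap('p2');wsnap('p2');s=sense();print(s['ee_pos'],s['orientation'],np.abs(s['qvel']).max())
a=cv2.imread('pics/p2.png');b=cv2.imread('pics/p1.png')
uv=proj('wrist',[.582,-.013,.09]);print(uv)
u,v=[int(t) for t in uv]; u0=max(0,u-75);v0=min(max(0,v-50),300);print(u0,v0)
A=cv2.resize(a[v0:v0+100,u0:u0+150],(600,400),interpolation=cv2.INTER_CUBIC)
B=cv2.resize(b[195:245,275:425],(600,200),interpolation=cv2.INTER_CUBIC)
cv2.imwrite('pics/p2v.png',np.vstack([A,B]))
```

```text
[0.59089423 0.10471958 0.16368132] [3.14085489e+00 3.87465461e-04 1.55100424e+00] 0.022052405226599705
[319.66691881 356.84196075]
244 300
```

View pics/p2v.png

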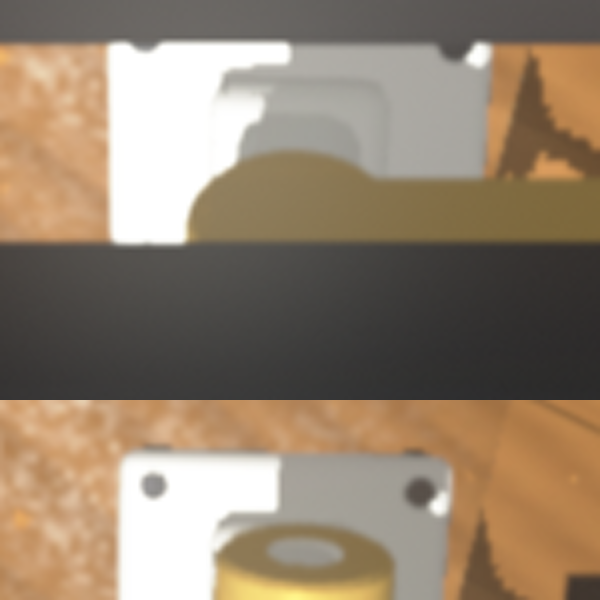

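The gripper covers the nut in that view. I'll take a lateral view with the nut higher in the picture.

Call:
{"api": "apply_moves", "payload": {"motion": [[[-75, 60, -40, 0, 1], [-75, 60, -40, 0, 1], [-75, 60, -40, 0, 1], [-75, 60, -40, 0, 1], [-75, 60, -40, 0, 1]]]}}

```text
clock: 3.82
ee_pos: [0.6499, 0.026, 0.2051]
orientation: [3.138, -0.0, 1.546]
contact_force: [0.4, -0.1, -0.6]
grip_width: 0.0868
gripper_force: 0.0
```

Run:
```python
from h import *
wsnap('p3');wsnap('p3');s=sense();print(s['ee_pos'],s['orientation'],np.abs(s['qvel']).max())
a=cv2.imread('pics/p3.png');b=cv2.imread('pics/r1.png')
uv=proj('wrist',[.582,-.013,.09]);
u0,v0=[int(t)-50 for t in uv];v0=min(v0,300);print(u0,v0)
M=np.load('pics/r1.npy')
for X in ([.3775,.279,.042],[.3818,.231,.054],[.3867,.186,.042],[.3959,.069,.042]):
    p=M@np.append(X,1);print(p[:2]/p[2])
A=cv2.resize(a[v0:v0+100,u0:u0+150],(600,400),interpolation=cv2.INTER_CUBIC)
B=cv2.resize(b[:,200:400],(200,400));cv2.imwrite('pics/p3v.png',np.hstack([A,B]))
```

```text
[0.64836163 0.02929179 0.20341205] [-3.14124206e+00 -1.33443609e-03  1.55092711e+00] 0.015934015605491014
198 198
[311.62394786  97.83777409]
[312.67672532 155.590909  ]
[315.35970903 201.57779217]
[317.00239683 311.07384592]
```

View pics/p3v.png

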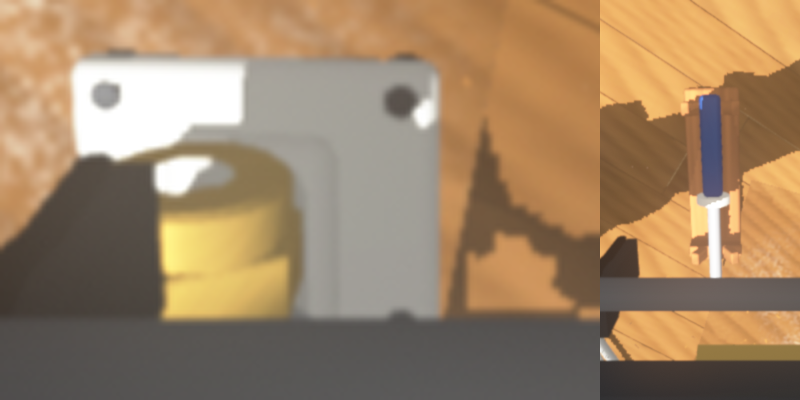

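Run:
```python
from h import *
np.set_printoptions(precision=4,suppress=True)
L={k:np.load(f'pics/{k}.npy') for k in('r1','p1','p3')}
def t(a,pa,b,pb): return tri(0,pa,0,pb,L[a],L[b])
def az(k,u,v,z):
    M=L[k];H=np.c_[M[:,0],M[:,1],M[:,2]*z+M[:,3]];w=np.linalg.solve(H,[u,v,1]);return w[:2]/w[2]
n=t('p1',(351,233),'p3',(246.5,241.75));print('nut',n, az('p1',351,233,.09),az('p3',246.5,241.75,.09))
a=t('p1',(313.25,216.25),'p3',(224.25,221.75));b=t('p1',(380,218),'p3',(298.25,223.25));print(a,b,'yaw',np.degrees(np.arctan2(*(b-a)[1::-1]))-90)
nk=[az('p1',120+347/1.5,481/1.5,.133),atz('top',340.25,155,.133)];print('neck',nk)
for q in nk: d=q-n[:2];print(np.degrees(np.arctan2(d[1],d[0])),np.linalg.norm(d))
print('collar',t('r1',(313.5,201.5),'p1',(134.7,16)))
for uv,z in (((310.5,97),.054),((311.2,150),.054),((312.3,190),.054),((313.5,201.5),.046),((314.5,270),.042)): print(az('r1',*uv,z))
print('tip p1',az('p1',163.3,141.3,.042))
s=sense();print(s['ee_pos'],s['q'])
```

```text
nut [ 0.58   -0.0098  0.0864] [ 0.5798 -0.0084] [ 0.5809 -0.0084]
[ 0.5417 -0.0161  0.0162] [ 0.6178 -0.0195  0.0161] yaw -92.5931937538075
neck [array([ 0.5772, -0.0732]), array([ 0.5777, -0.0758])]
-92.49979386583773 0.06339513009812417
-91.96875200186588 0.06603015377350185
collar [0.3856 0.1876 0.0452]
[0.377  0.2797]
[0.3802 0.2358]
[0.3834 0.2001]
[0.385  0.1871]
[0.3904 0.1153]
tip p1 [0.3947 0.0746]
[0.6484 0.0293 0.2034] [-0.4375  0.4665  0.4634  1.6435 -0.2307  1.0863  0.0715]
```

Call:
{"api": "apply_moves", "payload": {"motion": [[[200, -271, 0, -5.8, 1], [200, -271, 0, -5.8, 1], [200, -271, 0, -5.8, 1], [200, -271, 60, -5.8, 1], [200, -271, 100, -5.8, 1], [200, -271, 100, -5.8, 1], [200, -271, 100, -5.8, 1], [200, -271, 100, -5.8, 1], [200, -271, 100, -5.8, 1], [200, -271, 100, -5.8, 1], [200, -271, 100, -5.8, 1], [200, -271, 100, -5.8, 1]]]}}

```text
clock: 4.92
ee_pos: [0.3823, 0.2343, 0.1035]
orientation: [3.141, -0.0, 1.653]
contact_force: [0.6, -0.4, -0.0]
grip_width: 0.0868
gripper_force: 0.0
```

Run:
```python
from h import *
np.set_printoptions(precision=4,suppress=True)
s=sense();print(s['ee_pos'],s['orientation'],np.abs(s['qvel']).max(),s['contact_force'])
im=wsnap('g1')
hsv=cv2.cvtColor(im,cv2.COLOR_RGB2HSV);m=(hsv[...,0]>100)&(hsv[...,0]<128)&(hsv[...,1]>150)
v,u=np.nonzero(m);k=(abs(u-320)<60);u=u[k];v=v[k];print(len(u),v.min(),v.max())
for r in range(v.min(),v.max()+1,12):
    c=u[v==r]
    if len(c): x=(c.min()+c.max())/2; print(r,c.min(),c.max(),atz('wrist',x,r,.054))
```

```text
[0.3823 0.2343 0.1035] [ 3.1409 -0.0005  1.6528] 0.02434964128334966 [ 0.5622 -0.3728 -0.0083]Traceback (most recent call last):
  File "<stdin>", line 6, in <module>
    return umr_minimum(a, axis, None, out, keepdims, initial, where)
ValueError: zero-size array to reduction operation minimum which has no identity
```

Call:
{"api": "apply_moves", "payload": {"motion": [[[0, 0, 25, 0, 1], [0, 0, 50, 0, 1], [0, 0, 70, 0, 0.8], [0, 0, 80, 0, 0.5], [0, 0, 80, 0, 0.3], [0, 0, 80, 0, 0], [0, 0, 80, 0, 0], [0, 0, 80, 0, 0], [0, 0, 80, 0, 0], [0, 0, 80, 0, 0]]], "grip_force": 15}}

```text
clock: 5.8
ee_pos: [0.3827, 0.2344, 0.0239]
orientation: [3.14, -0.001, 1.652]
contact_force: [-0.2, 0.1, -0.2]
grip_width: 0.0415
gripper_force: 0.0
```

Call:
{"api": "apply_moves", "payload": {"motion": [[[0, 0, 0, 0, 0], [0, 0, 0, 0, 0], [0, 0, 0, 0, 0], [0, 0, 0, 0, 0], [0, 0, 0, 0, 0], [0, 0, 0, 0, 0], [0, 0, 0, 0, 0], [0, 0, 0, 0, 0]]], "grip_force": 15}}

```text
clock: 6.47
ee_pos: [0.382, 0.234, 0.0232]
orientation: [-3.141, -0.0, 1.652]
contact_force: [-1.9, 0.3, 3.5]
grip_width: 0.0177
gripper_force: 15.0
```

Call:
{"api": "apply_moves", "payload": {"motion": [[[0, 0, 0, 0, 0], [0, 0, 0, 0, 0], [0, 0, -5, 0, 0], [0, 0, -20, 0, 0], [0, 0, -48, 0, 0], [0, 0, -48, 0, 0], [0, 0, -48, 0, 0]]], "grip_force": 55}}

```text
clock: 7.05
ee_pos: [0.3833, 0.2346, 0.0722]
orientation: [3.138, -0.002, 1.651]
contact_force: [-0.9, 0.6, -1.9]
grip_width: 0.0178
gripper_force: 55.0
```

Run:
```python
from h import *
np.set_printoptions(precision=4,suppress=True)
s=sense();print(s['ee_pos'],s['orientation'],s['contact_force'],s['moment'],s['grip_width'],s['gripper_force'])
d=np.array([np.cos(np.radians(-92.4)),np.sin(np.radians(-92.4))])
tcp=np.array([.580,-.009])+d*(-48-112-20)/1000
print('target tcp',tcp)
yaw=s['orientation'][2];D=tcp-s['ee_pos'][:2];print('tx,ty',1e3*(D@[np.cos(yaw),np.sin(yaw)]),1e3*(D@[np.sin(yaw),-np.cos(yaw)]),'turn',np.degrees(yaw)-87.6)
```

```text
[0.3833 0.2346 0.0722] [ 3.1385 -0.0021  1.6514] [-0.8883  0.6065 -1.8765] [-0.0872  0.0504  0.0105] 0.017848250363980234 54.984694831073284
target tcp [0.5875 0.1708]
tx,ty -80.01263585222445 198.40042292920955 turn 7.016608850335089
```

Call:
{"api": "apply_moves", "payload": {"motion": [[[-10, 30, 0, 2, 0], [-25, 60, 0, 4, 0], [-40, 95, 0, 6, 0], [-55, 130, 0, 7, 0], [-70, 165, 0, 7, 0], [-80, 198, 0, 7, 0], [-80, 198, 0, 7, 0], [-80, 198, 0, 7, 0], [-80, 198, 0, 7, 0]]]}}

```text
clock: 7.8
ee_pos: [0.5845, 0.17, 0.0695]
orientation: [-3.138, 0.001, 1.529]
contact_force: [-0.7, -0.2, -1.6]
grip_width: 0.0178
gripper_force: 55.0
```

Run:
```python
from h import *
np.set_printoptions(precision=4,suppress=True)
s=sense();print(s['ee_pos'],s['orientation'],s['contact_force'],np.abs(s['qvel']).max())
a=wsnap('i1');b=snap('top','i1t');c=snap('scene','i1s')
A=cv2.resize(a[120:290,220:420],(400,340),interpolation=cv2.INTER_CUBIC)
B=cv2.resize(b[125:185,280:350],(350,300),interpolation=cv2.INTER_CUBIC)
C=cv2.resize(c[150:210,310:390],(400,300),interpolation=cv2.INTER_CUBIC)
o=np.zeros((600,800,3),np.uint8);o[:340,:400]=A;o[:300,400:750]=B;o[300:600,400:800]=C
cv2.imwrite('pics/i1v.png',o[:,:,::-1])
```

```text
[0.5845 0.17   0.0695] [-3.1382  0.0009  1.5293] [-0.6598 -0.151  -1.5645] 0.01993415367498928
```

View pics/i1v.png

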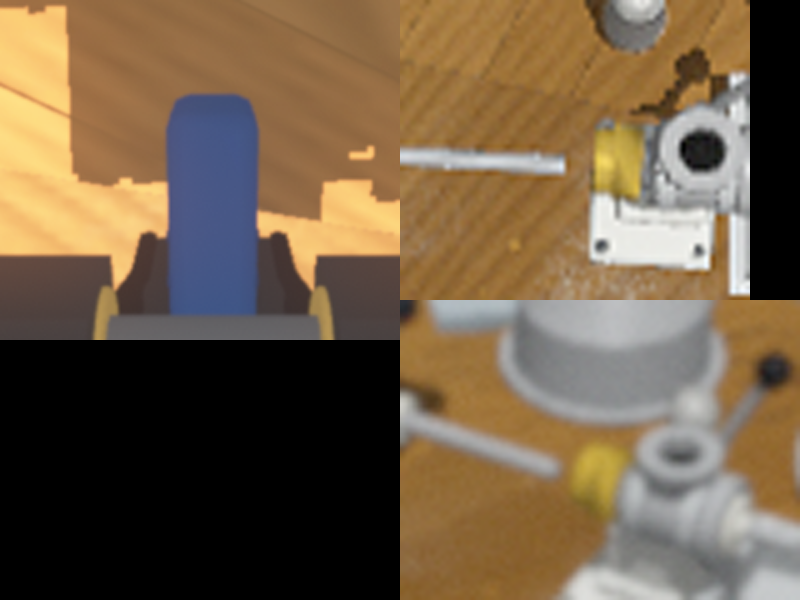

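The composite shows the tip just short of the nut. In top the tip is at about (312.8, 158) and the nut face at about (318.8, 156.6); in scene the tip is at about (341.4, 183.6). The rod lies slightly low in top, so I'll quantify the offset with code.

Run:
```python
from h import *
np.set_printoptions(precision=4,suppress=True,linewidth=150)
s=sense();print(s['ee_pos'],s['orientation'],s['q'])
b=cv2.imread('pics/i1t.png');c=cv2.imread('pics/i1s.png')
def cols(im,x0,x1,y0,y1,f):
    h=cv2.cvtColor(im,cv2.COLOR_BGR2HSV).astype(float)
    for x in range(x0,x1):
        w=f(h[y0:y1,x]); 
        if w.sum()>0: y=np.arange(y0,y1)[w>0]; print(x,round((w*np.arange(y0,y1)).sum()/w.sum(),2),y.min(),y.max(),end=' | ')
    print()
ye=lambda h:((h[:,0]>20)&(h[:,0]<34)&(h[:,1]>120)&(h[:,2]>110)).astype(float)
gr=lambda h:np.clip(90-h[:,1],0,60)*(h[:,2]>90)
print('top nut');cols(b,316,331,140,170,ye)
print('top shaft');cols(b,278,316,148,166,gr)
print('scene nut');cols(c,342,358,172,196,ye)
print('scene shaft');cols(c,312,345,165,192,gr)
for X in ([.58,-.009,.09],[.5795,-.02,.09]): print(proj('top',X),proj('scene',X))
```

```text
[0.5843 0.1711 0.0705] [-3.1396 -0.0001  1.5311] [-0.6078  0.5466  0.3464  1.8477 -0.2517  0.792  -0.1693]
top nut
318 161.0 160 162 | 319 156.5 151 162 | 320 156.5 151 162 | 321 156.5 151 162 | 322 157.0 151 163 | 323 156.5 150 163 | 324 156.5 150 163 | 325 157.0 150 164 | 326 157.0 150 164 | 327 157.0 151 163 | 328 155.0 155 155 | 
top shaft
278 155.5 154 157 | 279 155.78 154 157 | 280 155.77 154 157 | 281 155.84 154 157 | 282 155.84 154 157 | 283 155.79 154 157 | 284 156.1 154 158 | 285 156.06 154 158 | 286 156.24 154 158 | 287 156.21 154 158 | 288 156.24 154 158 | 289 156.33 154 158 | 290 156.5 155 158 | 291 156.5 155 158 | 292 156.5 155 158 | 293 156.5 155 158 | 294 156.5 155 158 | 295 156.5 155 158 | 296 156.5 155 158 | 297 156.79 155 158 | 298 156.8 155 158 | 299 156.81 155 158 | 300 156.76 155 158 | 301 156.73 155 158 | 302 157.13 155 159 | 303 157.26 155 159 | 304 157.33 155 159 | 305 157.17 155 159 | 306 157.15 155 159 | 307 157.17 155 159 | 308 157.5 156 159 | 309 157.5 156 159 | 310 157.5 156 159 | 311 157.5 156 159 | 312 157.5 156 159 | 
scene nut
344 187.0 185 189 | 345
[... 300 characters left out ...]
4.48 172 177 | 316 175.09 173 177 | 317 175.51 173 178 | 318 175.9 174 178 | 319 176.21 174 178 | 320 176.6 174 179 | 321 176.94 175 179 | 322 177.27 175 179 | 323 177.73 176 180 | 324 178.05 176 180 | 325 178.29 176 180 | 326 178.71 177 181 | 327 178.97 177 181 | 328 179.26 177 181 | 329 179.61 177 182 | 330 179.63 165 182 | 331 176.11 165 182 | 332 174.84 165 183 | 333 174.24 165 183 | 334 173.9 165 183 | 335 173.64 165 184 | 336 173.57 165 184 | 337 173.61 165 184 | 338 173.57 165 185 | 339 173.56 165 185 | 340 173.25 165 185 | 341 171.89 165 185 | 342 168.84 165 173 | 343 168.99 165 173 | 344 169.1 165 174 | 
[317.9228 157.315 ] [345.767  183.9884]
[321.4362 157.5411] [348.846  185.0209]
```

Run:
```python
from h import *
X=np.array([.58,-.009,.09]);d=np.array([-.042,-.999,0])
for n in('top','scene'):
    p=proj(n,X);t=proj(n,X+d*.01)-p;nn=np.array([-t[1],t[0]])/np.linalg.norm(t)
    print(n,'px/mm normal: x',(proj(n,X+[.01,0,0])-p)@nn/10,'z',(proj(n,X+[0,0,.01])-p)@nn/10, 'slope',t[1]/t[0])
```

```text
top px/mm normal: x -0.31053549831565036 z -0.07943977352894757 slope 0.06101978335213551
scene px/mm normal: x -0.20754887592634835 z -0.2383023195462101 slope 0.3326689654329756
```

Call:
{"api": "apply_moves", "payload": {"motion": [[[0, 3.3, -0.8, 0, 0], [0, 3.3, -0.8, 0, 0], [-4, 3.3, -0.8, 0, 0], [-8, 3.3, -0.8, 0, 0], [-12, 3.3, -0.8, 0, 0], [-15, 3.3, -0.8, 0, 0], [-18, 3.3, -0.8, 0, 0], [-20, 3.3, -0.8, 0, 0], [-22, 3.3, -0.8, 0, 0], [-24, 3.3, -0.8, 0, 0], [-26, 3.3, -0.8, 0, 0], [-26, 3.3, -0.8, 0, 0]]]}}

```text
clock: 8.95
ee_pos: [0.5881, 0.1436, 0.0719]
orientation: [-3.141, 0.0, 1.529]
contact_force: [0.1, -0.3, -1.7]
grip_width: 0.0174
gripper_force: 55.0
```

Call:
{"api": "apply_moves", "payload": {"motion": [[[-2, 0, 0, 0, 0], [-4, 0, 0, 0, 0], [-6, 0, 0, 0, 0], [-8, 0, 0, 0, 0], [-10, 0, 0, 0, 0], [-12, 0, 0, 0, 0], [-14, 0, 0, 0, 0], [-16, 0, 0, 0, 0], [-16, 0, 0, 0, 0]]]}}

```text
clock: 9.7
ee_pos: [0.5876, 0.1274, 0.0719]
orientation: [-3.141, 0.0, 1.529]
contact_force: [-0.7, -0.3, -0.2]
grip_width: 0.0173
gripper_force: 55.0
```

Run:
```python
from h import *
s=sense();print(s['ee_pos'],s['orientation'],s['contact_force'],s['moment'])
b=snap('top','i2t');c=snap('scene','i2s')
B=cv2.resize(b[135:175,270:340],(700,400),interpolation=cv2.INTER_CUBIC)[:300]
B=cv2.resize(b[140:170,270:340],(700,300),interpolation=cv2.INTER_CUBIC)
C=cv2.resize(c[160:200,300:380],(600,300),interpolation=cv2.INTER_CUBIC)
o=np.zeros((600,700,3),np.uint8);o[:300]=B;o[300:,:600]=C
cv2.imwrite('pics/i2v.png',o[:,:,::-1])
```

```text
[0.5875788 0.1274115 0.0719422] [-3.14146907e+00  3.35515214e-04  1.52877804e+00] [-0.71017414 -0.34498893 -0.21331863] [-0.07553753  0.19243307 -0.10680311]
```

View pics/i2v.png

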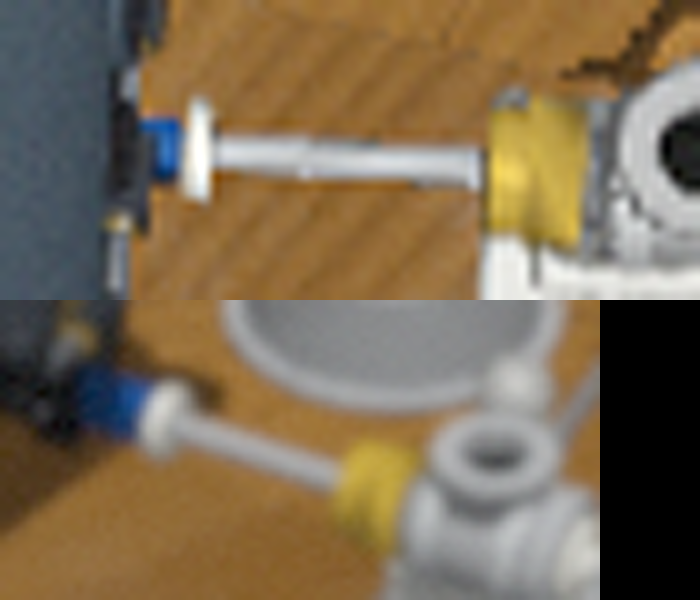

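The rod is in the nut, with about 25 mm inserted in both views and low force. Advancing.

Call:
{"api": "apply_moves", "payload": {"motion": [[[-4, 0, 0, 0, 0], [-8, 0, 0, 0, 0], [-12, 0, 0, 0, 0], [-16, 0, 0, 0, 0], [-20, 0, 0, 0, 0], [-24, 0, 0, 0, 0], [-28, 0, 0, 0, 0], [-32, 0, 0, 0, 0], [-36, 0, 0, 0, 0], [-40, 0, 0, 0, 0], [-40, 0, 0, 0, 0]]]}}

```text
clock: 10.72
ee_pos: [0.586, 0.0868, 0.072]
orientation: [3.142, 0.001, 1.528]
contact_force: [-0.9, -0.2, -1.5]
grip_width: 0.0178
gripper_force: 55.0
```

Call:
{"api": "apply_moves", "payload": {"motion": [[[-3, 0, 0, 0, 0], [-6, 0, 0, 0, 0], [-9, 0, 0, 0, 0], [-11, 0, 0, 0, 0], [-13, 0, 0, 0, 0], [-15, 0, 0, 0, 0], [-17, 0, 0, 0, 0], [-19, 0, 0, 0, 0], [-20, 0, 0, 0, 0]]]}}

```text
clock: 11.47
ee_pos: [0.5852, 0.0738, 0.0721]
orientation: [-3.142, -0.006, 1.533]
contact_force: [-0.8, 10.5, -1.6]
grip_width: 0.0173
gripper_force: 55.0
```

Call:
{"api": "apply_moves", "payload": {"motion": [[[-2, 0, 0, 0, 0], [-4, 0, 0, 0, 0], [-6, 0, 0, 0, 0], [-8, 0, 0, 0, 0], [-8, 0, 0, 0, 0]]]}}

```text
clock: 11.88
ee_pos: [0.5849, 0.0653, 0.0721]
orientation: [-3.141, -0.006, 1.533]
contact_force: [-1.2, 9.5, -2.6]
grip_width: 0.0176
gripper_force: 55.0
```

Call:
{"api": "apply_moves", "payload": {"motion": [[[-1.5, 0, 0, 0, 0], [-3, 0, 0, 0, 0], [-4.5, 0, 0, 0, 0], [-6, 0, 0, 0, 0], [-7, 0, 0, 0, 0]]]}}

```text
clock: 12.3
ee_pos: [0.5846, 0.0589, 0.0721]
orientation: [-3.141, -0.006, 1.533]
contact_force: [-0.5, 10.7, -1.1]
grip_width: 0.0176
gripper_force: 55.0
```

Call:
{"api": "apply_moves", "payload": {"motion": [[[-1, 0, 0, 0, 0], [-2, 0, 0, 0, 0], [-3, 0, 0, 0, 0], [-4, 0, 0, 0, 0], [-4, 0, 0, 0, 0]]]}}

```text
clock: 12.72
ee_pos: [0.5842, 0.0513, 0.0719]
orientation: [-3.141, -0.002, 1.532]
contact_force: [-1.1, 0.8, -2.5]
grip_width: 0.0174
gripper_force: 55.0
```

The force has fallen, so the nozzle has let go. Now creeping to the collar.

Call:
{"api": "apply_moves", "payload": {"motion": [[[-1, 0, 0, 0, 0], [-2, 0, 0, 0, 0], [-3, 0, 0, 0, 0], [-4, 0, 0, 0, 0], [-4, 0, 0, 0, 0]]]}}

```text
clock: 13.13
ee_pos: [0.5841, 0.0443, 0.0719]
orientation: [-3.141, 0.001, 1.528]
contact_force: [-1.0, 0.8, -1.2]
grip_width: 0.0175
gripper_force: 55.0
```

Run:
```python
from h import *
s=sense();print(s['ee_pos'],s['contact_force'],s['moment'])
c=snap('scene','n1');b=snap('top','n1t')
o=np.zeros((600,700,3),np.uint8);o[:300,:]=cv2.resize(b[135:195,280:420],(700,300),interpolation=cv2.INTER_CUBIC)
o[300:,:500]=cv2.resize(c[165:240,310:435],(500,300),interpolation=cv2.INTER_CUBIC);cv2.imwrite('pics/n1v.png',o[:,:,::-1])
```

```text
[0.58413537 0.04425052 0.07190583] [-0.98209122  0.83813718 -1.15603468] [-0.11354935  0.27783945 -0.08483557]
```

View pics/n1v.png

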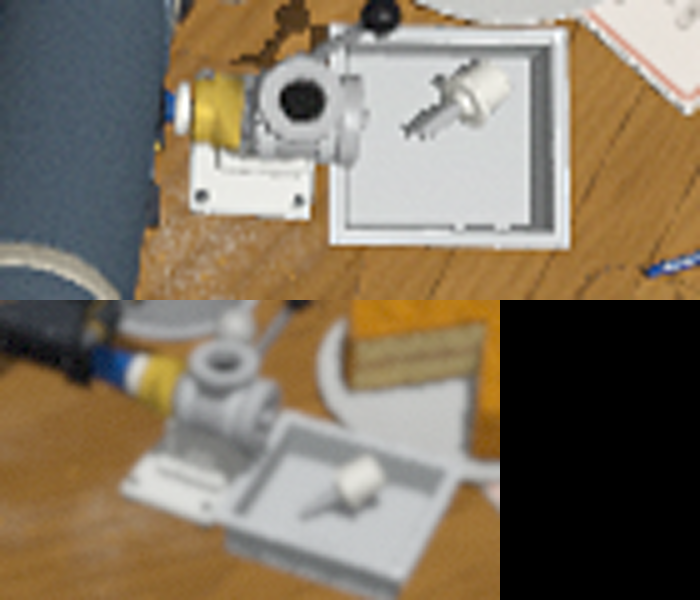

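The nozzle lies in the pan at about top-crop (460, 95). The collar at (183, 108) is about 1–2 px from the nut.

Call:
{"api": "apply_moves", "payload": {"motion": [[[-1, 0, 0, 0, 0], [-2, 0, 0, 0, 0], [-3, 0, 0, 0, 0], [-3, 0, 0, 0, 0]]]}}

```text
clock: 13.57
ee_pos: [0.584, 0.0421, 0.0719]
orientation: [-3.142, -0.0, 1.529]
contact_force: [-1.7, 0.6, -1.8]
grip_width: 0.0174
gripper_force: 55.0
```

Call:
{"api": "apply_moves", "payload": {"motion": [[[-1, 0, 0, 0, 0], [-2, 0, 0, 0, 0], [-3, 0, 0, 0, 0], [-3, 0, 0, 0, 0]]]}}

```text
clock: 13.9
ee_pos: [0.584, 0.0414, 0.072]
orientation: [-3.141, -0.003, 1.531]
contact_force: [-2.0, 5.0, -2.1]
grip_width: 0.0174
gripper_force: 55.0
```

Collar contact at about 5 N. Holding it for a moment.

Call:
{"api": "apply_moves", "payload": {"motion": [[[0, 0, 0, 0, 0], [0, 0, 0, 0, 0], [0, 0, 0, 0, 0], [0, 0, 0, 0, 0]]]}}

```text
clock: 14.23
ee_pos: [0.584, 0.0414, 0.072]
orientation: [-3.142, -0.002, 1.531]
contact_force: [-0.4, 4.5, -1.5]
grip_width: 0.0174
gripper_force: 55.0
```

Call:
{"api": "apply_moves", "payload": {"motion": [[[6, 0, 0, 0, 0], [14, 0, 0, 0, 0], [24, 0, 0, 0, 0], [34, 0, 0, 0, 0], [44, 0, 0, 0, 0], [54, 0, 0, 0, 0], [64, 0, 0, 0, 0], [74, 0, 0, 0, 0], [84, 0, 0, 0, 0], [94, 0, 0, 0, 0], [104, 0, 0, 0, 0], [114, 0, 0, 0, 0]]]}}

```text
clock: 15.23
ee_pos: [0.589, 0.1543, 0.0721]
orientation: [3.141, -0.0, 1.53]
contact_force: [0.9, 0.9, -0.3]
grip_width: 0.0175
gripper_force: 55.0
```

Call:
{"api": "apply_moves", "payload": {"motion": [[[10, 0, 0, 0, 0], [20, 0, 0, 0, 0], [30, 0, 0, 0, 0], [35, 0, 0, 0, 0], [35, 0, 0, 0, 0], [35, 0, 0, 0, 0]]]}}

```text
clock: 15.73
ee_pos: [0.5901, 0.1882, 0.0719]
orientation: [-3.142, 0.0, 1.53]
contact_force: [0.3, 0.1, -1.4]
grip_width: 0.0175
gripper_force: 55.0
```

Run:
```python
from h import *
np.set_printoptions(precision=4,suppress=True)
s=sense();print(s['ee_pos'],s['orientation'],s['contact_force'],s['grip_width'])
snap('scene','w1s');b=snap('top','w1t')
h=cv2.cvtColor(b,cv2.COLOR_RGB2HSV).astype(float)
for x in range(276,318,3):
    w=np.clip(90-h[148:166,x,1],0,60)*(h[148:166,x,2]>90);print(x,round((w*np.arange(148,166)).sum()/max(w.sum(),1),2),end=' | ')
yaw=s['orientation'][2];D=np.array([.3822,.2343])-s['ee_pos'][:2];print('\ntx,ty',1e3*(D@[np.cos(yaw),np.sin(yaw)]),1e3*(D@[np.sin(yaw),-np.cos(yaw)]),'turn',np.degrees(yaw-1.652))
```

```text
[0.5901 0.1882 0.0719] [-3.1416  0.0003  1.53  ] [ 0.3436  0.0635 -1.4219] 0.017538864130404494
276 153.8 | 279 153.8 | 282 154.15 | 285 154.32 | 288 154.5 | 291 154.5 | 294 154.8 | 297 154.76 | 300 155.26 | 303 155.2 | 306 155.5 | 309 0.0 | 312 0.0 | 315 0.0 | 
tx,ty 37.60646442605576 -209.60045332442786 turn -6.992824313282735
```

Call:
{"api": "apply_moves", "payload": {"motion": [[[6, -30, -5, -1, 0], [12, -62, -5, -2, 0], [18, -94, -5, -4, 0], [24, -126, -5, -5, 0], [30, -158, -5, -6, 0], [36, -185, -5, -7, 0], [37.6, -209.6, -5, -7, 0], [37.6, -209.6, -5, -7, 0], [37.6, -209.6, -5, -7, 0], [37.6, -209.6, -5, -7, 0], [37.6, -209.6, -5, -7, 0]]]}}

```text
clock: 16.75
ee_pos: [0.3839, 0.234, 0.0773]
orientation: [3.14, -0.0, 1.65]
contact_force: [0.0, -0.2, -0.3]
grip_width: 0.0176
gripper_force: 55.0
```

Run:
```python
from h import *
np.set_printoptions(precision=4,suppress=True)
s=sense();print(s['ee_pos'],s['orientation'],s['contact_force'])
yaw=s['orientation'][2];D=np.array([.3822,.2343])-s['ee_pos'][:2];print('tx,ty',1e3*(D@[np.cos(yaw),np.sin(yaw)]),1e3*(D@[np.sin(yaw),-np.cos(yaw)]),'turn',np.degrees(yaw-1.652))
c=cv2.imread('pics/w1s.png')
h=cv2.cvtColor(c,cv2.COLOR_BGR2HSV).astype(float)
for x in range(300,340,3):
    y=np.arange(160,190);w=(h[160:190,x,1]<80)*(h[160:190,x,2]>90);yy=y[w]
    print(x,(yy.min(),yy.max(),len(yy)) if len(yy) else None,end=' | ')
X=np.array([.5901,.1882,.0909]);d=np.array([-.041,-.999,0])
print([proj('scene',X+d*t).round(1) for t in(.06,.11,.16)],[proj('top',X+d*t).round(1) for t in(.06,.11,.16)])
```

```text
[0.3839 0.234  0.0773] [ 3.14   -0.0004  1.6497] [ 0.0228 -0.2186 -0.3412]
tx,ty 0.4117307830284637 -1.6270589786288707 turn -0.1319272909284825
300 None | 303 (np.int64(165), np.int64(175), 9) | 306 (np.int64(165), np.int64(176), 12) | 309 (np.int64(166), np.int64(174), 9) | 312 (np.int64(170), np.int64(174), 5) | 315 (np.int64(171), np.int64(175), 5) | 318 (np.int64(172), np.int64(176), 5) | 321 (np.int64(173), np.int64(177), 5) | 324 (np.int64(174), np.int64(178), 5) | 327 (np.int64(175), np.int64(179), 5) | 330 (np.int64(160), np.int64(180), 10) | 333 (np.int64(160), np.int64(181), 14) | 336 (np.int64(160), np.int64(182), 16) | 339 (np.int64(160), np.int64(172), 13) | [array([308.9, 171.1]), array([322.1, 175.5]), array([335.7, 180. ])] [array([274.1, 154. ]), array([290. , 154.9]), array([306. , 155.9])]
```

Call:
{"api": "apply_moves", "payload": {"motion": [[[0.4, -1.3, 0, 0, 0], [0.4, -1.3, 12, 0, 0], [0.4, -1.3, 24, 0, 0], [0.4, -1.3, 34, 0, 0], [0.4, -1.3, 42, 0, 0], [0.4, -1.3, 47, 0, 0], [0.4, -1.3, 50, 0, 0], [0.4, -1.3, 52, 0, 0], [0.4, -1.3, 53, 0, 0], [0.4, -1.3, 53, 0, 0]]]}}

```text
clock: 17.58
ee_pos: [0.3811, 0.2347, 0.024]
orientation: [3.141, -0.0, 1.652]
contact_force: [0.0, -0.6, -0.5]
grip_width: 0.0174
gripper_force: 55.0
```

Call:
{"api": "apply_moves", "payload": {"motion": [[[0, 0, 0.8, 0, 0], [0, 0, 0.8, 0, 0], [0, 0, 0.8, 0, 0.25], [0, 0, 0.8, 0, 0.3], [0, 0, 0.8, 0, 0.4], [0, 0, 0.8, 0, 0.6], [0, 0, 0.8, 0, 0.6], [0, 0, 0.8, 0, 0.6], [0, 0, 0.8, 0, 0.6]]], "grip_force": 10}}

```text
clock: 18.33
ee_pos: [0.3809, 0.2346, 0.0232]
orientation: [-3.142, -0.0, 1.652]
contact_force: [-0.0, 1.5, 0.4]
grip_width: 0.0491
gripper_force: 0.0
```

Call:
{"api": "apply_moves", "payload": {"motion": [[[0, 0, 0, 0, 0.6], [0, 0, -10, 0, 0.6], [0, 0, -30, 0, 0.6], [0, 0, -60, 0, 0.6], [20, 0, -100, 0, 0.6], [60, 0, -140, 0, 0.6], [100, 0, -160, 0, 0.6], [140, 0, -160, 0, 0.6], [180, 100, -160, 0, 0.6], [180, 100, -160, 0, 0.6], [180, 100, -160, 0, 0.6], [180, 100, -160, 0, 0.6]]]}}

```text
clock: 19.33
ee_pos: [0.4707, 0.425, 0.1839]
orientation: [3.136, -0.002, 1.651]
contact_force: [1.3, -0.1, -0.2]
grip_width: 0.0522
gripper_force: 0.0
```

Run:
```python
from h import *
np.set_printoptions(precision=4,suppress=True)
s=sense();print(s['ee_pos'],s['grip_width'],s['clock'],s['contact_force'])
o0=cv2.imread('pics/top.png');b=snap('top','e1')[:,:,::-1];c=snap('scene','e1s')[:,:,::-1];c0=cv2.imread('pics/scene.png')
def f(im,roi):
    x0,x1,y0,y1=roi;h=cv2.cvtColor(np.ascontiguousarray(im[y0:y1,x0:x1]),cv2.COLOR_BGR2HSV).astype(int)
    for nm,m in(('blue',(h[...,0]>100)&(h[...,0]<125)&(h[...,1]>130)),('grey',(h[...,1]<70)&(h[...,2]>120))):
        v,u=np.nonzero(m);print(nm,len(u),u.min()+x0,u.max()+x0,v.min()+y0,v.max()+y0,(u.mean()+x0).round(2),(v.mean()+y0).round(2))
for im in(o0,b): f(im,(215,300,205,235))
for im in(c0,c): f(im,(228,302,198,232))
for n,r in(('pan',(345,400,140,190)),('shaker',(315,335,115,137)),('bun',(390,425,212,248))):
    x0,x1,y0,y1=r;print(n,np.abs(o0[y0:y1,x0:x1].astype(int)-b[y0:y1,x0:x1]).mean())
```

```text
[0.4707 0.425  0.1839] 0.052205191960041565 19.3333 [ 1.3214 -0.0926 -0.1529]
blue 146 225 252 217 224 238.47 220.43
grey 166 253 291 214 224 269.34 218.34
blue 141 225 252 218 224 238.05 220.45
grey 168 226 291 215 224 269.26 218.72
blue 134 236 258 205 216 247.58 210.3
grey 242 232 296 204 231 271.16 216.57
blue 128 237 257 205 216 247.18 210.12
grey 237 238 296 203 231 272.11 216.83
pan 7.064363636363637
shaker 5.223484848484849
bun 4.093386243386243
```

The rod is back in its place to within about 1 mm. The nozzle is in the pan and the rest of the scene is unchanged.

```bash
python3 -c "
from station import *
print(close_job())"
```

```text
the job is handed in; nothing more can be done
None
```

The job is handed in, and no verdict came back: the nozzle was pushed out into the pan, the collar was pressed on the nut at about 5 N, and the rod was drawn out and laid back in its rest, all in about 19 s.

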